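Space two layers of drying slides

ROBOT

A 6-joint arm with a two-finger parallel gripper is mounted at the origin on a cart in front of the work surface, level with it; the furniture and walls round the work are solid. World frame = base frame: x ahead of the robot, y to its left, z up, the work surface at z = 0. Lengths are in m, angles in degrees, forces in N, time in s.
With the tool pointing down it reaches from about 0.25 to 0.725 m from the base axis. Payload 9.7 kg.
Tool frame: the origin (TCP) lies at the very end of the fingers, on their centre line; the grasp point (between the pads) lies 19 mm behind it; z points along the fingers, y is the direction in which the jaws open and shut (so a half turn about z gives the same grasp; the last joint's range is limited). The gripper opens to 85 mm and grips with 20 to 120 N. Pads are 22 mm wide; open, the fingers measure 114 mm over their backs; the gripper's body (76 mm by 85 mm) begins 54 mm behind the grasp point. The pads swing forward as they close: fully open they stand 13 mm farther back than shut.
Start: joints at [74.198, 4.979, 10.078, 95.1, 0, 90], TCP at [0.15, 0.529, 0.231] pointing down, gripper open.
Joint ranges: [-179.16, 179.16], [-48.56, 103.87], [-65.8, 70.77], [-126.05, 130.52], [-82.76, 87.17], [-180, 180]. Speed limits (degrees/s): [127.2, 127.2, 147.25, 180, 180, 180].

INTERFACE

Orientations are given as [roll, pitch, yaw] about the fixed x, y, z axes, in that order (R = Rz(yaw) Ry(pitch) Rx(roll)).
In Python, from workcell import bot, camera, ticket gives the robot as it stands.
- The arm moves only by the shell command python3 -m jog 'ROWS' [FORCE]. ROWS is a JSON object of lists of equal length, an entry for each row: "turn": the turn, a rotation vector about the world's x, y, z each as a share of 8 degrees, from -1 to 1, a list of three; "delta_pos": the shift along the world's x, y, z each as a share of 50 mm, from -1 to 1, a list of three; "hand": the opening, from -1 (shut) to 1 (fully open). A call has exactly 10 rows; each row shifts and turns the commanded pose from where the row before left it; what a row does not reach is not made up. A row lasts 1/10 s, in which the tool goes at most 50 mm and 8.59 degrees, less where a joint would pass 70% of its speed; a pose out of reach is approached as far as the arm can. A call with a number of a shift or a turn outside -1 to 1 is refused whole. A call with a gripper value outside its range is refused whole. The fingers move at their own pace and stop on an object; FORCE is the grip in N (left out, the last holds). Time passes only in rows, so rows that do not move let the fingers close, or fill a call up. It gives the time, the measured TCP pose, the force and the opening at its end, in the units of the state.
- bot.get_obs(): the state, without advancing time (a new reading comes with each control period).
- camera(name): name is "scene" or "top"; returns a dict with "frame" (420x560x3 uint8, red, green, blue), "range_z" (420x560 float32, m along the optical axis (not along the pixel's ray), 0 where there is no reading), "fx", "fy", "cx", "cy" (pixels), "extrinsics" (4x4, takes a point from world to camera coordinates). Camera axes: x right, y up, looking along -z (the intrinsics and any distortion apply to the point x, -y, -z); pixel columns grow to the right and rows downward; lengths in m; the calibration is good to about 2 mm. A picture is of the moment at which its call begins.
- ticket.job_done(): hands the job in, once; it reports no verdict.
The state is a dict: "time": time; "q": joint angles; "qd": joint speeds; "joint_efforts": joint torques, N m; "ee_pos": TCP position; "tcp_rot": TCP orientation; "wrist_force": force on the tool from outside, world axes, zero at the start; "torque": the same for the moment, N m; "opening": finger opening in m.
Only numpy, scipy, OpenCV 4.12 (cv2) and the standard library are available. Lean on these libraries where they do the work, as an engineer would, in place of code of your own. Each camera call takes 0.05 s, during which the arm holds its last target.

TASK

The slides on the floor of the drying station are still wet and the steel tray has to go in as a second layer above them. Lay the two orange spacer sticks on the bay floor first, one along each blue strip, then push the tray off its ledge, level and without lifting it, onto the sticks until it is home against the back stop, and let go. Let nothing touch the wet slides on the floor, and do not disturb the cups, petri dish and marker.

Things in the scene. Friction and masses are not known exactly. Their poses are not given: they have to be found in the camera images.
- station: fixed grey drying station 200 x 342 mm, level on the worktop, turned by some yaw. Origin at worktop height below the middle of its bay; x across, y towards the back stop (roughly world +y), z up. Bay floor 8 mm above the origin, y = -82.5 to +82.5 mm, x = -100 to +100 mm, open at both x sides, no side guides
- strip_near (a point): middle of the blue strip on the robot's side of the bay floor (station x = -65, y = 0, z = 8 mm). Strip: flat paint, 28 mm wide, 150 mm long along station y
- strip_far (a point): middle of the other blue strip (station x = +65, y = 0, z = 8 mm), same size
- ledge (a point): middle of the top of the ledge, a white block as wide as the station from y = -237.5 to -82.5 mm in the station's frame (this point: y = -160), top 30.5 mm above the worktop, 2.5 mm higher than the top of a stick lying on the bay floor: the tray drops 2.5 mm as it leaves the ledge
- stop (a point): middle of the back stop's inner face (station y = +82.5 mm), at bay floor height. The stop is a wall across the bay, 10 mm thick, 36 mm high above the bay floor
- wet_slides: three wet microscope slides fixed on the bay floor, each 76 (x) x 26 (y) mm, at y = -42, 0 and +42 mm, x = -38 to +38 mm, tops 3 mm above the bay floor. Origin and axes are the station's
- tray: loose open steel tray 180 (x) x 150 (y) x 16 mm high, walls 3 mm thick, about 0.3 kg, slides on its inside. Origin: centre of its underside; axes nearly the station's. Starts on the ledge. Its rear wall (local y = -75 mm) can be pushed towards the stop, 1 to 5 N. Home: front wall against the stop, origin near y = +7.5, z = 28 mm in the station's frame
- stick_a: orange plastic spacer stick, square bar 20 x 130 x 20 mm with a black dot on each end, 60 g, starts lying loose on the worktop to the left of the station. Origin at its middle (10 mm above what it lies on); its y axis runs along its length. Both sticks are alike
- stick_b: orange plastic spacer stick, square bar 20 x 130 x 20 mm with a black dot on each end, 60 g, starts lying loose on the worktop to the left of the station. Origin at its middle (10 mm above what it lies on); its y axis runs along its length. Both sticks are alike
- cup_white: bystander: sample cup with a white cap, 62 mm wide, 66 mm high, on the right. Origin under its centre
- cup_red: bystander: sample cup with a red cap, 62 mm wide, 66 mm high, on the right. Origin under its centre
- petri: bystander: pink petri dish, 91 mm wide, 15 mm high, at the left front. Origin under its centre
- marker: bystander: blue marker, 13 x 130 x 13 mm, lying roughly along y to the left of the sticks. Origin under its middle
Mind the look-alikes: they are no part of the job. What is shaped like the stick_b but purple is not meant.

How it is judged (in metres and radians):
On the way:
1. both sticks lie released on the bay floor, one along each blue strip, while the tray still waits on the ledge (((x of stick_a in the frame of station between 0.05 and 0.08 m and y of stick_a in the frame of station between -0.02 and 0.02 m and z of stick_a in the frame of station between 0.0155 and 0.0205 m and angle between the y axis of each of stick_a, stick_b and the y axis of station, either way round below 0.15 rad and x of stick_b in the frame of station between -0.08 and -0.05 m and y of stick_b in the frame of station between -0.02 and 0.02 m and z of stick_b in the frame of station between 0.0155 and 0.0205 m) or (x of stick_a in the frame of station between -0.08 and -0.05 m and y of stick_a in the frame of station between -0.02 and 0.02 m and z of stick_a in the frame of station between 0.0155 and 0.0205 m and angle between the y axis of each of stick_a, stick_b and the y axis of station, either way round below 0.15 rad and x of stick_b in the frame of station between 0.05 and 0.08 m and y of stick_b in the frame of station between -0.02 and 0.02 m and z of stick_b in the frame of station between 0.0155 and 0.0205 m)) and contact force between the fingers and stick_a below 0.05 N and contact force between the fingers and stick_b below 0.05 N and contact force between the fingers and tray below 0.05 N and y of tray in the frame of station below -0.12 m), for 0.2 s.
At the end, for the whole second after the job is handed in: One stick lies flat along each blue strip (within 15 mm across, 20 mm lengthwise, 0.15 rad); the tray rests still and level on both sticks, off the ledge, square (0.09 rad), within 20 mm of the middle across, its front within 9 mm of the back stop; all released (((x of stick_a in the frame of station between 0.05 and 0.08 m and y of stick_a in the frame of station between -0.02 and 0.02 m and z of stick_a in the frame of station between 0.0155 and 0.0205 m and angle between the y axis of each of stick_a, stick_b and the y axis of station, either way round below 0.15 rad and x of stick_b in the frame of station between -0.08 and -0.05 m and y of stick_b in the frame of station between -0.02 and 0.02 m and z of stick_b in the frame of station between 0.0155 and 0.0205 m) or (x of stick_a in the frame of station between -0.08 and -0.05 m and y of stick_a in the frame of station between -0.02 and 0.02 m and z of stick_a in the frame of station between 0.0155 and 0.0205 m and angle between the y axis of each of stick_a, stick_b and the y axis of station, either way round below 0.15 rad and x of stick_b in the frame of station between 0.05 and 0.08 m and y of stick_b in the frame of station between -0.02 and 0.02 m and z of stick_b in the frame of station between 0.0155 and 0.0205 m)) and contact force between the fingers and stick_a below 0.05 N and contact force between the fingers and stick_b below 0.05 N and contact force between the fingers and tray below 0.05 N and y of tray in the frame of station between -0.002 and 0.011 m and x of tray in the frame of station between -0.02 and 0.02 m and z of tray in the frame of station between 0.0262 and 0.0298 m and angle between the y axis of tray and the y axis of station, either way round below 0.09 rad and angle between tray's own z axis and vertical below 0.03 rad and contact force between tray and stick_a above 0.1 N and contact force between tray and stick_b above 0.1 N and linear speed of tray below 0.01 m/s); the robot touches nothing.
It fails at once if something touches the wet slides on the bay floor (over 0.3 N) (contact force between wet_slides and anything else above 0.3 N).
It fails at once if the tray is lifted (more than 15 mm above the ledge) or tipped (over 0.15 rad) (z of tray in the frame of station above 0.0455 m or angle between tray's own z axis and vertical above 0.15 rad).
It fails at once if a cup, the petri dish or the marker is moved more than 30 mm or knocked over (distance of any of cup_white, cup_red, petri, marker from where it was at the start of the episode above 0.03 m or angle between any of cup_white, cup_red, petri, marker's own z axis and vertical above 0.4 rad).
It also fails if it takes over 64 s, if anything falls off the work surface, if the arm or the gripper's body presses on something with over 40 N, if the wrist force passes 120 N, or if a joint passes its speed limit or range.

## Working session

There is one attempt and no reset: what is moved stays moved. The work goes in short steps, Python scripts to look and compute and a shell command to move; the robot and the scene stay as the last step left them, time stands still between calls to the robot, and variables do not carry over. Pictures are saved under pics/ and viewed, and the job is handed in when it is done.

```bash
ls; mkdir -p pics; python3 - <<'E'
from workcell import bot,camera
import cv2
print(bot.get_obs())
for n in("scene","top"):
    c=camera(n); cv2.imwrite(f"pics/{n}0.png",c["frame"][:,:,::-1]); print(n,c["fx"],c["fy"],c["cx"],c["cy"],c["extrinsics"].round(4).tolist(),[k for k in c])
E
```

```text
pics
{'time': 0.0, 'q': array([ 7.41978029e+01,  5.01000046e+00,  1.00331145e+01,  9.50992027e+01,
       -7.51949727e-04,  9.00010761e+01]), 'qd': array([ 0.00339922,  0.037758  ,  0.08494301,  0.07443485,  0.02608699,
       -0.02972262]), 'joint_efforts': array([-4.09832501e-03, -5.20391357e+01,  4.64806151e+01,  1.61282031e-02,
       -2.64201080e-04, -7.03210802e-06]), 'ee_pos': array([0.1497137 , 0.52898582, 0.23058162]), 'tcp_rot': array([-1.79923911e+02,  7.53378174e-04,  1.64196728e+02]), 'wrist_force': array([ 0.69233727, -0.2773328 ,  0.4304347 ]), 'torque': array([-0.03537978, -0.01341875,  0.07669727]), 'opening': 0.08551251510246248}
scene 472.9382510899845 472.9382510899845 282.44928869939844 216.9345310897336 [[-0.9923, 0.1228, 0.0147, 0.4954], [-0.0897, -0.7967, 0.5977, 0.1202], [0.0851, 0.5918, 0.8016, -1.8775], [0.0, 0.0, 0.0, 1.0]] ['frame', 'range_z', 'fx', 'fy', 'cx', 'cy', 'extrinsics']
top 411.18613598164853 411.18613598164853 279.5005586080708 206.87425747994632 [[-0.1055, -0.9944, 0.0002, 0.1907], [0.9726, -0.1032, 0.2083, -0.513], [-0.2071, 0.0222, 0.9781, -1.2393], [0.0, 0.0, 0.0, 1.0]] ['frame', 'range_z', 'fx', 'fy', 'cx', 'cy', 'extrinsics']
```

View pics/scene0.png

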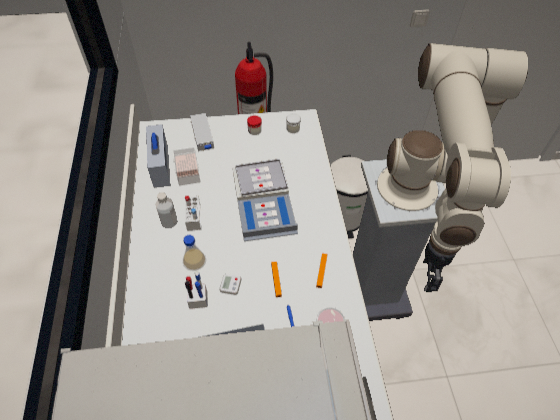

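View pics/top0.png

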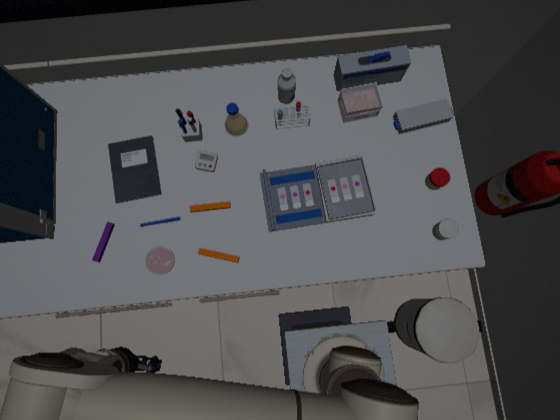

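Candidates, in top-view pixels:
- Orange bars at (210,207) and (219,256): these are the sticks.
- Purple bar at (103,242): the look-alike.
- Blue marker at (160,222): a bystander.

Next I'll measure them and check the choice in a close crop.

```bash
cat > h.py <<'E'
import numpy as np, cv2
from workcell import bot,camera
def ray(c,uv,z):
    uv=np.atleast_2d(uv).astype(float); E=c["extrinsics"]; R,t=E[:3,:3],E[:3,3]
    d=np.c_[(uv[:,0]-c["cx"])/c["fx"],-(uv[:,1]-c["cy"])/c["fy"],-np.ones(len(uv))]@R
    o=-R.T@t; s=(z-o[2])/d[:,2]; return o+d*s[:,None]
def proj(c,P):
    P=np.atleast_2d(P); E=c["extrinsics"]; q=P@E[:3,:3].T+E[:3,3]
    return np.c_[c["cx"]+c["fx"]*q[:,0]/-q[:,2], c["cy"]-c["fy"]*q[:,1]/-q[:,2]]
def blobs(c,lo,hi,amin=60):
    h=cv2.cvtColor(c["frame"],cv2.COLOR_RGB2HSV); m=cv2.inRange(h,lo,hi)
    n,l,s,ce=cv2.connectedComponentsWithStats(m)
    return [(int(s[i,4]),ce[i],(l==i)) for i in range(1,n) if s[i,4]>=amin]
def fit(c,m,z):
    ys,xs=np.nonzero(m); P=ray(c,np.c_[xs,ys],z)[:,:2].astype(np.float32)
    (cx,cy),(w,h),a=cv2.minAreaRect((P*1000))
    me=P.mean(0); v=np.linalg.svd(P-me)[2] if len(P)<3000 else np.linalg.eigh(np.cov(P.T))[1].T[::-1]
    ang=np.degrees(np.arctan2(v[0,1],v[0,0]))%180
    return me.round(4),np.round([cx/1000,cy/1000],4),np.round([w,h],1),round(float(ang),2)
OR=((5,170,120),(22,255,255)); BL=((100,140,60),(125,255,255))
E
python3 - <<'E'
from h import *
for n in("top","scene"):
    c=camera(n); print(n)
    for k,z,r in(("or",.02,OR),("bl",.008,BL),("pink",.01,((165,40,100),(179,140,255)))):
        for a,ce,m in blobs(c,*r): print(k,a,ce.round(1),*fit(c,m,z))
    f=c["frame"][:,:,::-1]
    if n=="top":
        cv2.imwrite("pics/crop_st.png",cv2.resize(f[140:250,250:390],None,fx=5,fy=5,interpolation=cv2.INTER_CUBIC))
        cv2.imwrite("pics/crop_or.png",cv2.resize(f[180:290,80:250],None,fx=4,fy=4,interpolation=cv2.INTER_CUBIC))
    else: cv2.imwrite("pics/crop_s.png",cv2.resize(f[140:290,220:350],None,fx=4,fy=4,interpolation=cv2.INTER_CUBIC))
E
```

```text
top
or 180 [209.4 205.9] [0.5645 0.3598] [0.5645 0.3594] [ 14.8 126.5] 90.52
or 192 [218.2 254.7] [0.4046 0.3433] [0.4049 0.3436] [126.3  15.2] 71.4
bl 92 [378.   55.9] [ 1.0462 -0.2694] [ 1.0466 -0.2701] [18.2 83.7] 105.06
bl 87 [231.8 107.8] [0.9034 0.2607] [0.9036 0.2609] [33.2 35.3] 130.48
bl 344 [291.8 177.8] [0.6337 0.0837] [0.6337 0.0835] [ 26.3 148.2] 93.06
bl 368 [298.4 215.9] [0.5039 0.0765] [0.5039 0.0765] [ 26.4 148. ] 93.27
bl 88 [160.2 221.3] [0.5332 0.5233] [0.5334 0.5255] [  8.2 126.8] 94.02
pink 410 [159.9 260.1] [0.4083 0.5295] [0.4084 0.5291] [76.  76.3] 154.13
scene
or 169 [321.4 269.6] [0.4077 0.3461] [0.4074 0.3452] [128.7  17.7] 71.57
or 190 [275.9 278.7] [0.5668 0.3634] [0.5668 0.3635] [ 19.  132.9] 90.38
bl 70 [154.1 141. ] [ 1.0013 -0.3587] [ 1.0019 -0.3618] [20.1 93.6] 97.19
bl 184 [283.  210.4] [0.5057 0.0684] [0.5057 0.0667] [ 25.4 129.1] 93.18
bl 188 [248.9 215. ] [0.6355 0.0758] [0.6355 0.0746] [ 25.5 126.5] 93.43
bl 89 [188.7 240.2] [0.8593 0.1648] [0.8602 0.1645] [44.3 32.2] 98.89
pink 103 [326.2 316.5] [0.4205 0.515 ] [0.4222 0.513 ] [46.2 39.8] 166.68
```

View pics/crop_st.png

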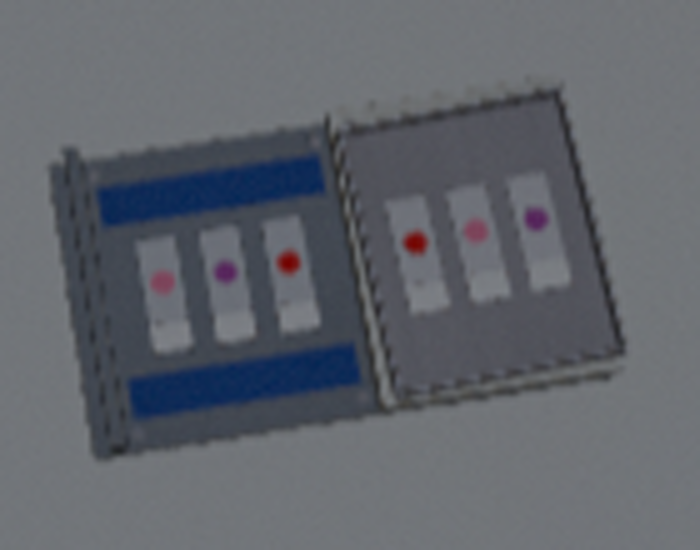

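View pics/crop_or.png

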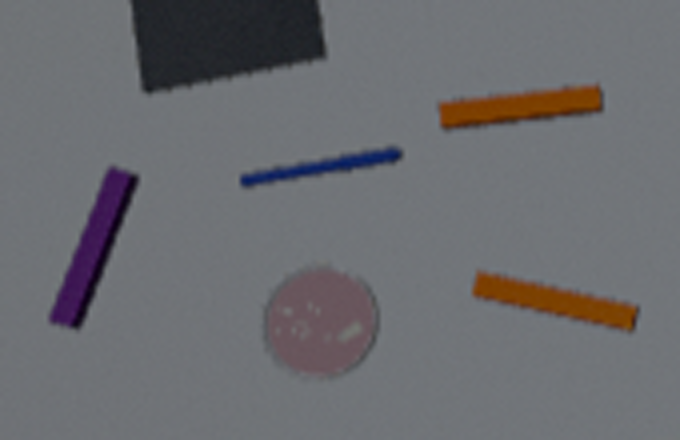

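View pics/crop_s.png

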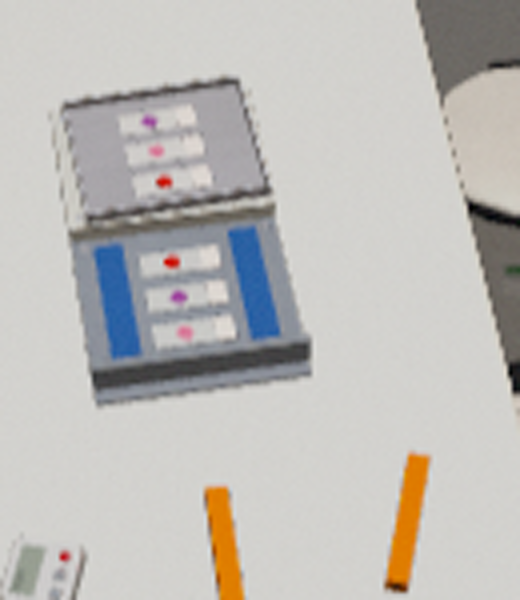

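The close crop shows the two orange bars. The purple look-alike is far left and I'll leave it alone. Station centre is at about (0.569, 0.080) with yaw +3.2°. Stick A is at (0.566, 0.361) along 90.5°, and stick B at (0.406, 0.345) along 71.5°. First move goes above stick A.

```bash
python3 -m jog '{"delta_pos":[[0.83,-0.335,-0.2],[0.83,-0.335,-0.2],[0.83,-0.335,-0.2],[0.83,-0.335,-0.2],[0.83,-0.335,-0.2],[0.83,-0.335,-0.2],[0.83,-0.335,-0.2],[0.83,-0.335,-0.2],[0.83,-0.335,-0.2],[0.83,-0.335,-0.2]],"turn":[[0,0,-0.92],[0,0,-0.92],[0,0,-0.92],[0,0,-0.92],[0,0,-0.92],[0,0,-0.92],[0,0,-0.92],[0,0,-0.92],[0,0,-0.92],[0,0,-0.92]],"hand":[1,1,1,1,1,1,1,1,1,1]}' 30
```

```text
time: 1.2
ee_pos: [0.5663, 0.3607, 0.1306]
tcp_rot: [-180.0, 0.0, 90.3]
wrist_force: [-0.0, 0.9, -0.4]
opening: 0.0851
```

```bash
python3 -m jog '{"delta_pos":[[0,0,-0.8],[0,0,-0.8],[0,0,-0.6],[0,0,-0.25],[0,0,0],[0,0,0],[0,0,0],[0,0,0],[0,0,0],[0,0,0]],"turn":[[0,0,0],[0,0,0],[0,0,0],[0,0,0],[0,0,0],[0,0,0],[0,0,0],[0,0,0],[0,0,0],[0,0,0]],"hand":[1,1,1,1,1,-1,-1,-1,-1,-1]}' 30
python3 - <<'E'
from h import *
for n in("top","scene"):
    c=camera(n); f=c["frame"][:,:,::-1]
    u,v=(170,150) if n=="top" else (230,220)
    cv2.imwrite(f"pics/g1{n}.png",cv2.resize(f[v:v+110,u:u+110],None,fx=5,fy=5,interpolation=cv2.INTER_CUBIC))
E
```

```text
time: 2.2
ee_pos: [0.5652, 0.362, 0.0098]
tcp_rot: [179.9, -0.0, 90.6]
wrist_force: [-0.1, 0.0, 1.8]
opening: 0.0191
```

View pics/g1scene.png

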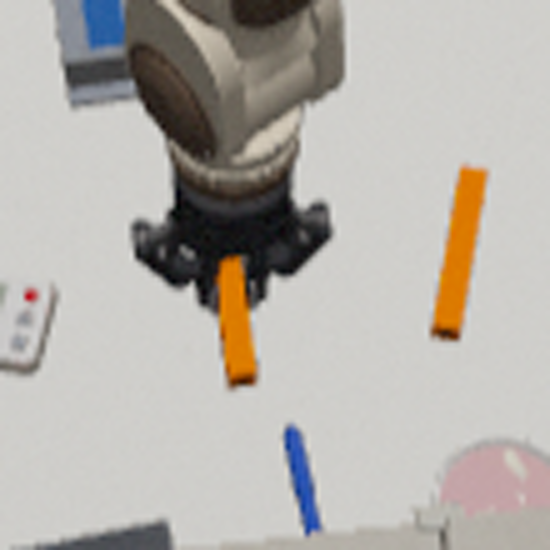

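Stick A is gripped at an opening of 19 mm. Lifting it and carrying it over the far strip.

```bash
python3 -m jog '{"delta_pos":[[0,0,0.9],[0,0,0.9],[0.2,-0.79,0],[0.2,-0.8,0],[0.2,-0.8,0],[0.2,-0.8,0],[0.2,-0.8,0],[0.2,-0.8,0],[0.2,-0.79,0],[0,0,0]],"turn":[[0,0,0],[0,0,0],[0,0,0.05],[0,0,0.05],[0,0,0.05],[0,0,0.05],[0,0,0.05],[0,0,0.05],[0,0,0.02],[0,0,0]],"hand":[-1,-1,-1,-1,-1,-1,-1,-1,-1,-1]}'
```

```text
time: 3.3
ee_pos: [0.6354, 0.0782, 0.0985]
tcp_rot: [-180.0, 0.1, 92.9]
wrist_force: [0.4, 0.6, -1.9]
opening: 0.0192
```

```bash
python3 - <<'E'
from h import *
print(bot.get_obs()["ee_pos"].round(4))
for n in("top","scene"):
    c=camera(n); print(n)
    for k,z,r in(("or",.109,OR),):
        for a,ce,m in blobs(c,*r): print(k,a,ce.round(1),*fit(c,m,z))
    f=c["frame"][:,:,::-1]
    u,v=(240,140) if n=="top" else (210,140)
    cv2.imwrite(f"pics/p1{n}.png",cv2.resize(f[v:v+120,u:u+130],None,fx=5,fy=5,interpolation=cv2.INTER_CUBIC))
E
```

```text
[0.6354 0.0782 0.0985]
top
or 70 [282.1 169.8] [0.6334 0.1166] [0.6334 0.1169] [14.7 44.5] 92.89
or 197 [218.2 254.7] [0.3949 0.3308] [0.3952 0.3313] [117.7  14.2] 71.51
scene
or 127 [248. 202.] [0.636  0.0942] [0.6364 0.0914] [ 19.2 107.6] 91.92
or 170 [321.4 269.6] [0.4238 0.3969] [0.4235 0.396 ] [120.6  16.7] 71.62
```

View pics/p1scene.png

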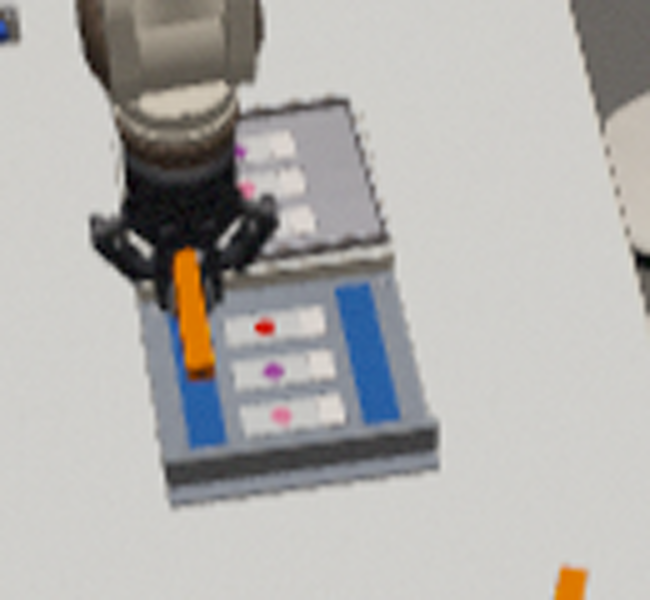

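```bash
python3 -m jog '{"delta_pos":[[0.01,0.16,-0.4],[0,0,-0.5],[0,0,-0.4],[0,0,-0.15],[0,0,-0.08],[0,0,-0.06],[0,0,0],[0,0,0],[0,0,0],[0,0,0]],"turn":[[0,0,0.03],[0,0,0],[0,0,0],[0,0,0],[0,0,0],[0,0,0],[0,0,0],[0,0,0],[0,0,0],[0,0,0]],"hand":[-1,-1,-1,-1,-1,-1,-1,-1,-1,-1]}'
python3 - <<'E'
from h import *
for n in("top","scene"):
    c=camera(n); print(n)
    for k,z,r in(("or",.028,OR),):
        for a,ce,m in blobs(c,*r): print(k,a,ce.round(1),*fit(c,m,z))
    f=c["frame"][:,:,::-1]
    u,v=(240,140) if n=="top" else (210,140)
    cv2.imwrite(f"pics/p2{n}.png",cv2.resize(f[v:v+120,u:u+130],None,fx=5,fy=5,interpolation=cv2.INTER_CUBIC))
E
```

```text
time: 4.4
ee_pos: [0.6355, 0.0907, 0.0198]
tcp_rot: [180.0, -0.0, 93.4]
wrist_force: [-0.4, -0.4, -1.3]
opening: 0.0192
top
or 196 [218.3 254.7] [0.4037 0.3419] [0.404  0.3425] [125.5  15.1] 71.54
scene
or 115 [249.  217.5] [0.6365 0.1027] [0.6367 0.1002] [ 18.9 103.7] 92.41
or 170 [321.4 269.6] [0.4091 0.3505] [0.4088 0.3498] [128.   17.6] 71.51
```

View pics/p2scene.png

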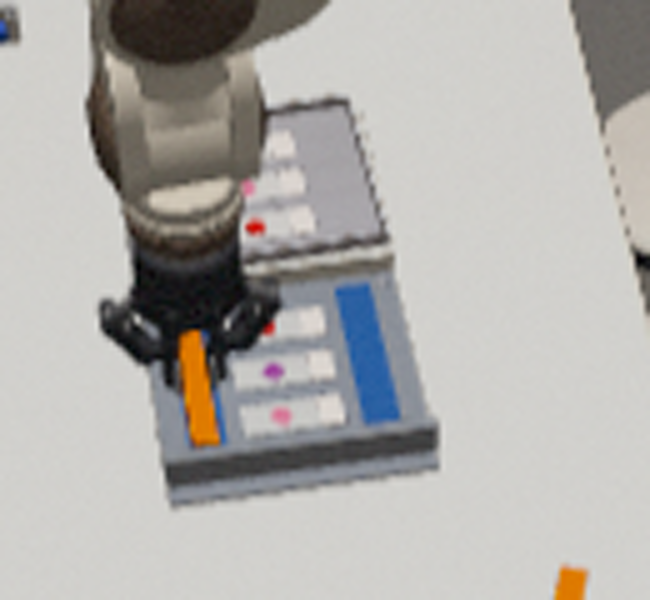

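```bash
python3 -m jog '{"delta_pos":[[0.02,-0.12,0],[0,0,-0.02],[0,0,-0.02],[0,0,0],[0,0,0],[0,0,0],[0,0,0],[0,0,0],[0,0,0],[0,0,0]],"turn":[[0,0,0],[0,0,0],[0,0,0],[0,0,0],[0,0,0],[0,0,0],[0,0,0],[0,0,0],[0,0,0],[0,0,0]],"hand":[-1,-1,-1,-1,-1,-1,-0.2,-0.2,-0.2,-0.2]}'
```

```text
time: 5.5
ee_pos: [0.6361, 0.0849, 0.017]
tcp_rot: [-180.0, -0.0, 93.4]
wrist_force: [0.3, 0.3, 0.2]
opening: 0.0341
```

```bash
python3 -m jog '{"delta_pos":[[0,0,0.9],[0,0,0.9],[-0.575,0.65,0.1],[-0.575,0.65,0],[-0.575,0.65,0],[-0.575,0.65,0],[-0.575,0.65,0],[-0.575,0.65,0],[-0.575,0.65,0],[-0.575,0.65,0]],"turn":[[0,0,0],[0,0,0],[0,0,-0.34],[0,0,-0.34],[0,0,-0.34],[0,0,-0.34],[0,0,-0.34],[0,0,-0.34],[0,0,-0.34],[0,0,-0.34]],"hand":[-0.2,-0.2,1,1,1,1,1,1,1,1]}'
python3 - <<'E'
from h import *
for n in("top","scene"):
    c=camera(n); print(n)
    for k,z,r in(("or",.028,OR),("bl",.008,BL)):
        for a,ce,m in blobs(c,*r,30): print(k,a,ce.round(1),*fit(c,m,z))
    f=c["frame"][:,:,::-1]
    u,v=(240,140) if n=="top" else (210,140)
    cv2.imwrite(f"pics/p3{n}.png",cv2.resize(f[v:v+120,u:u+130],None,fx=5,fy=5,interpolation=cv2.INTER_CUBIC))
E
```

```text
time: 6.5
ee_pos: [0.4049, 0.3459, 0.1124]
tcp_rot: [180.0, -0.0, 71.5]
wrist_force: [0.5, -0.1, 0.1]
opening: 0.0853
top
or 167 [292.1 175.2] [0.6364 0.0829] [0.6364 0.0824] [ 14.7 125.9] 93.07
bl 95 [377.8  56. ] [ 1.0459 -0.2688] [ 1.0466 -0.2701] [18.2 83.7] 105.05
bl 87 [231.8 107.8] [0.9034 0.2607] [0.9036 0.2609] [33.2 35.3] 130.48
bl 109 [291.3 180. ] [0.6262 0.0862] [0.6327 0.0835] [ 24.5 148.2] 91.97
bl 366 [298.4 215.9] [0.5038 0.0767] [0.5039 0.0768] [ 26.4 148.5] 93.34
scene
or 144 [248.  213.6] [0.6389 0.0841] [0.6388 0.0826] [ 18.6 129.3] 93.28
or 169 [321.4 269.6] [0.4092 0.3507] [0.4088 0.3498] [128.   17.6] 71.57
bl 69 [154.1 141. ] [ 1.0015 -0.3589] [ 1.0019 -0.3619] [18.9 93.5] 96.99
bl 183 [283.  210.3] [0.5056 0.068 ] [0.5058 0.0663] [ 25.4 128.3] 93.41
bl 89 [188.7 240.2] [0.8593 0.1648] [0.8602 0.1645] [44.3 32.2] 98.89
bl 49 [198.2 288.2] [0.8289 0.3634] [0.827  0.3659] [13.6 56.9] 102.7
bl 58 [289.9 315.6] [0.5367 0.4972] [0.5366 0.4977] [ 9.2 70.8] 94.45
```

View pics/p3top.png

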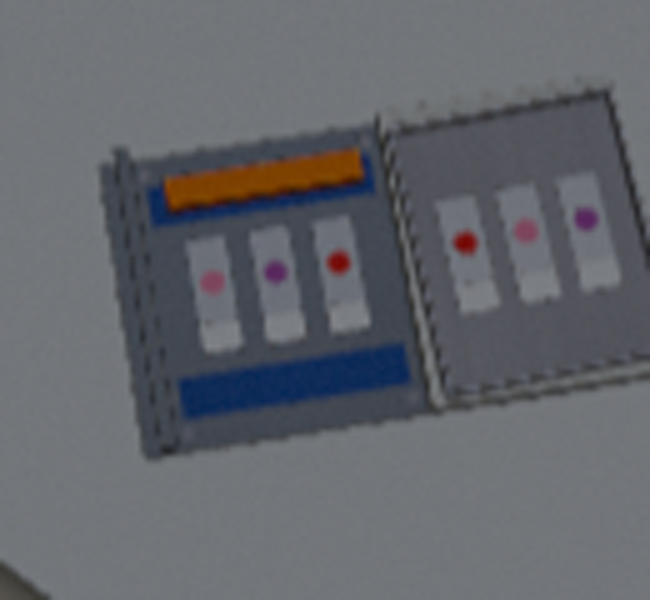

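Stick A is within about 1 mm of its target on the far strip. Now I'll grip stick B.

```bash
python3 -m jog '{"delta_pos":[[0.02,-0.02,-0.8],[0,0,-0.7],[0,0,-0.4],[0,0,-0.15],[0,0,0],[0,0,0],[0,0,0],[0,0,0],[0,0,0],[0,0,0]],"turn":[[0,0,0],[0,0,0],[0,0,0],[0,0,0],[0,0,0],[0,0,0],[0,0,0],[0,0,0],[0,0,0],[0,0,0]],"hand":[1,1,1,1,1,-1,-1,-1,-1,-1]}' 30
```

```text
time: 7.6
ee_pos: [0.4076, 0.344, 0.0104]
tcp_rot: [180.0, -0.0, 71.6]
wrist_force: [-0.2, -0.1, 2.4]
opening: 0.0191
```

```bash
python3 -m jog '{"delta_pos":[[0,0,0.9],[0,0,0.9],[0.27,-0.765,0],[0.27,-0.765,0],[0.27,-0.765,0],[0.27,-0.765,0],[0.27,-0.765,0],[0.27,-0.765,0],[0.27,-0.76,0],[0,0,0]],"turn":[[0,0,0],[0,0,0],[0,0,0.386],[0,0,0.386],[0,0,0.386],[0,0,0.386],[0,0,0.386],[0,0,0.386],[0,0,0.386],[0,0,0]],"hand":[-1,-1,-1,-1,-1,-1,-1,-1,-1,-1]}'
python3 -m jog '{"delta_pos":[[0,0,-0.6],[0,0,-0.5],[0,0,-0.2],[0,0,0],[0,0,0],[0,0,0],[0,0,0],[0,0,0],[0,0,0],[0,0,0]],"turn":[[0,0,0],[0,0,0],[0,0,0],[0,0,0],[0,0,0],[0,0,0],[0,0,0],[0,0,0],[0,0,0],[0,0,0]],"hand":[-1,-1,-1,-1,-1,-1,-1,-1,-1,-1]}'
python3 - <<'E'
from h import *
for n in("top","scene"):
    c=camera(n); print(n)
    for k,z,r in(("or",.044,OR),):
        for a,ce,m in blobs(c,*r,30): print(k,a,ce.round(1),*fit(c,m,z))
    f=c["frame"][:,:,::-1]
    u,v=(240,140) if n=="top" else (210,140)
    cv2.imwrite(f"pics/p4{n}.png",cv2.resize(f[v:v+120,u:u+130],None,fx=5,fy=5,interpolation=cv2.INTER_CUBIC))
E
```

```text
time: 8.6
ee_pos: [0.5028, 0.0725, 0.0998]
tcp_rot: [180.0, 0.1, 93.1]
wrist_force: [0.0, 0.1, -0.4]
opening: 0.0189
time: 9.6
ee_pos: [0.5018, 0.0762, 0.0349]
tcp_rot: [180.0, -0.0, 93.3]
wrist_force: [-0.1, 0.1, -0.8]
opening: 0.019
top
or 50 [284.9 216.7] [0.4992 0.1217] [0.4995 0.1205] [14.2 35.3] 91.94
scene
or 108 [284.9 209.9] [0.5025 0.0943] [0.5035 0.0895] [ 19.8 102.9] 90.72
or 144 [248.  213.6] [0.6391 0.0962] [0.6391 0.0948] [ 18.4 127.8] 93.28
```

View pics/p4scene.png

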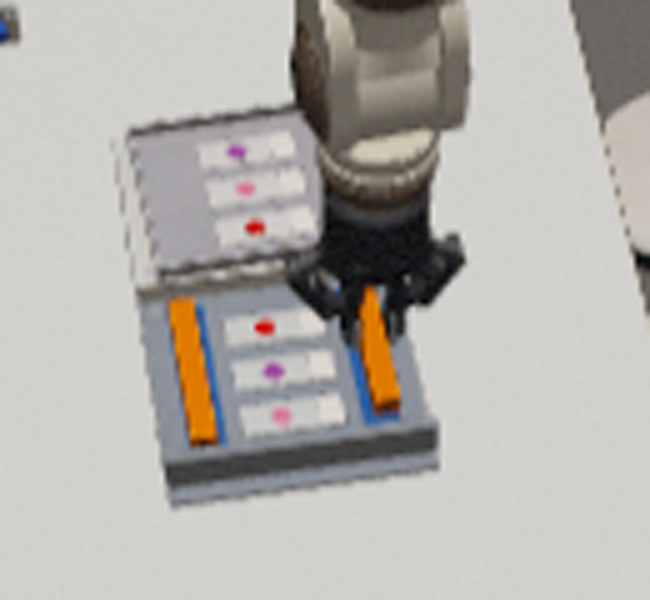

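```bash
python3 -m jog '{"delta_pos":[[0,0.03,-0.15],[0,0,-0.12],[0,0,-0.04],[0,0,-0.03],[0,0,0],[0,0,0],[0,0,0],[0,0,0],[0,0,0],[0,0,0]],"turn":[[0,0,0],[0,0,0],[0,0,0],[0,0,0],[0,0,0],[0,0,0],[0,0,0],[0,0,0],[0,0,0],[0,0,0]],"hand":[-1,-1,-1,-1,-1,-1,-0.2,-0.2,-0.2,-0.2]}'
```

```text
time: 10.7
ee_pos: [0.5017, 0.0777, 0.0176]
tcp_rot: [-180.0, 0.0, 93.3]
wrist_force: [0.1, -0.5, 0.6]
opening: 0.0342
```

```bash
python3 -m jog '{"delta_pos":[[0,0,0.8],[0,0,0.9],[0.21,-0.7,0.4],[0.21,-0.7,0.4],[0.21,-0.7,0],[0.21,-0.7,0],[0.21,-0.7,0],[0.21,-0.7,0],[0.21,-0.7,0],[0.21,-0.7,0]],"turn":[[0,0,0],[0,0,0],[0,0,0],[0,0,0],[0,0,0],[0,0,0],[0,0,0],[0,0,0],[0,0,0],[0,0,0]],"hand":[-0.2,-0.2,-0.2,-0.2,-0.2,-0.2,-0.2,-0.2,-0.2,-0.2]}'
python3 - <<'E'
from h import *
print(bot.get_obs()["ee_pos"].round(4))
for n in("top","scene"):
    c=camera(n); print(n)
    for k,z,r in(("or",.028,OR),):
        for a,ce,m in blobs(c,*r,30): print(k,a,ce.round(1),*fit(c,m,z))
    f=c["frame"][:,:,::-1]
    u,v=(260,145) if n=="top" else (220,130)
    cv2.imwrite(f"pics/p5{n}.png",cv2.resize(f[v:v+120,u:u+130],None,fx=5,fy=5,interpolation=cv2.INTER_CUBIC))
E
```

```text
time: 11.7
ee_pos: [0.586, -0.2038, 0.1426]
tcp_rot: [-180.0, -0.0, 93.2]
wrist_force: [1.0, -0.7, -0.4]
opening: 0.0342
[ 0.586  -0.2038  0.1426]
top
or 171 [292.1 175.2] [0.6366 0.0827] [0.6366 0.0824] [ 14.8 125.9] 93.13
or 177 [298.7 215.5] [0.5013 0.0767] [0.5013 0.0766] [ 14.8 126.4] 93.24
scene
or 146 [283.9 209.3] [0.5041 0.079 ] [0.5041 0.078 ] [ 19.3 129.5] 93.21
or 144 [248.  213.6] [0.6389 0.0841] [0.6388 0.0826] [ 18.6 129.3] 93.28
```

View pics/p5scene.png

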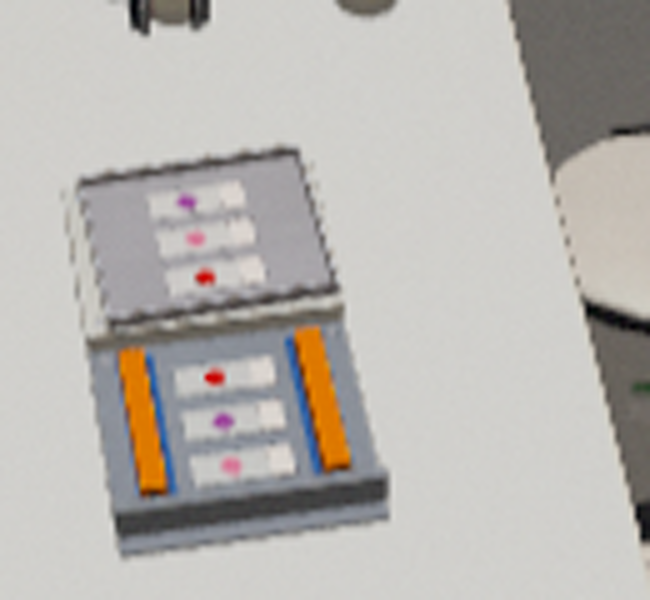

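View pics/p5top.png

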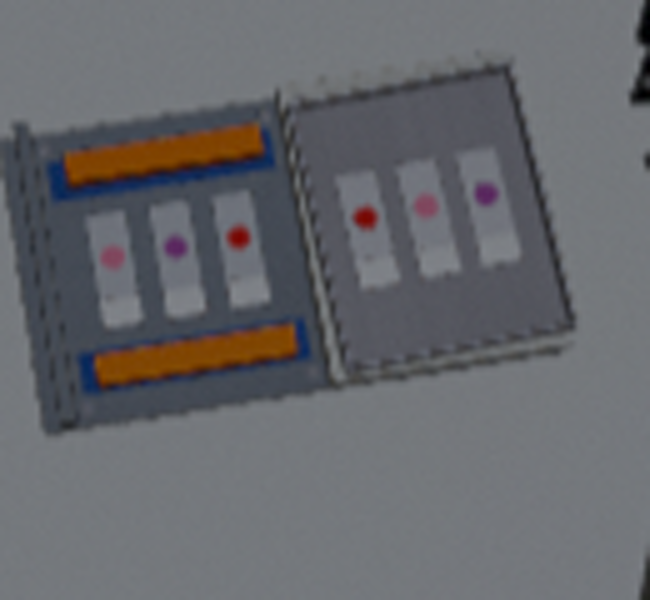

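Both sticks lie on the strips, with the tray still on the ledge. Now the tray's rear edge, from the crop corners at (510,68), (575,328), (290,98) and (340,375).

```bash
python3 - <<'E'
from h import *
c=camera("top"); C=np.array([.5689,.0801]); a=np.radians(3.2); R=np.array([[np.cos(a),-np.sin(a)],[np.sin(a),np.cos(a)]])
uv=np.array([[510,68],[575,328],[290,98],[340,375]])/5+[260,145]
P=ray(c,uv,.0465)[:,:2]; print(P.round(4)); print(((P-C)@R).round(4))
s=camera("scene"); uv=np.array([[298,150],[80,182],[338,290],[100,325]])/5+[220,130]
P=ray(s,uv,.0465)[:,:2]; print(((P-C)@R).round(4))
# range_z points, tray area in station frame
c=camera("top"); v,u=np.nonzero(c["range_z"]>0); Z=c["range_z"][v,u]
q=np.c_[(u-c["cx"])/c["fx"]*Z,-(v-c["cy"])/c["fy"]*Z,-Z]; E=c["extrinsics"]; W=(q-E[:3,3])@E[:3,:3]
S=(W[:,:2]-C)@R
for y0 in np.arange(-.26,-.06,.01):
    k=(abs(S[:,0])<.07)&(abs(S[:,1]-y0)<.005); print(round(y0,3),k.sum(),np.percentile(W[k,2],[10,50,90]).round(4) if k.any() else '')
k=(W[:,2]>.038)&(W[:,2]<.06)&(abs(S[:,0])<.12)&(S[:,1]<-.06)&(S[:,1]>-.26)
print(cv2.minAreaRect((S[k]*1000).astype(np.float32)))
E
```

```text
[[ 0.6629 -0.1478]
 [ 0.4881 -0.1633]
 [ 0.6578 -0.0033]
 [ 0.4739 -0.0118]]
[[ 0.0811 -0.2328]
 [-0.0943 -0.2385]
 [ 0.0841 -0.0882]
 [-0.1    -0.0864]]
[[-0.0897 -0.2308]
 [ 0.086  -0.225 ]
 [-0.0943 -0.0817]
 [ 0.0887 -0.0776]]
-0.26 528 [-0.0007  0.6099  0.6191]
-0.25 728 [0.2767 0.4701 0.6217]
-0.24 617 [0.3397 0.6074 0.623 ]
-0.23 689 [0.0333 0.5897 0.6207]
-0.22 665 [0.0335 0.5842 0.6173]
-0.21 379 [0.0328 0.5669 0.6107]
-0.2 210 [0.0315 0.0368 0.5891]
-0.19 130 [0.0307 0.0335 0.0364]
-0.18 128 [0.0298 0.0335 0.0372]
-0.17 122 [0.0306 0.0346 0.0376]
-0.16 136 [0.0309 0.0346 0.0384]
-0.15 128 [0.0298 0.033  0.0373]
-0.14 124 [0.03   0.0332 0.0364]
-0.13 132 [0.0306 0.0344 0.0376]
-0.12 130 [0.0314 0.0341 0.0373]
-0.11 128 [0.0304 0.034  0.0377]
-0.1 126 [0.0303 0.0333 0.0367]
-0.09 139 [0.0293 0.0356 0.0475]
-0.08 162 [0.0052 0.0109 0.0303]
-0.07 124 [0.0044 0.0086 0.012 ]
((1.5191268920898438, -162.16436767578125), (198.3302459716797, 150.98318481445312), 2.229318141937256)
```

```bash
python3 -m jog '{"delta_pos":[[-0.08,0,-0.6],[0,0,-0.8],[0,0,-0.5],[0,0,-0.2],[0,0,-0.07],[0,0,0],[0,0,0],[0,0,0],[0,0,0],[0,0,0]],"turn":[[0,0,0],[0,0,0],[0,0,0],[0,0,0],[0,0,0],[0,0,0],[0,0,0],[0,0,0],[0,0,0],[0,0,0]],"hand":[0,0,0,0,0,0,0,0,0,0]}'
python3 - <<'E'
from h import *
for n in("scene","top"):
    c=camera(n)
    f=c["frame"][:,:,::-1]
    u,v=(260,145) if n=="top" else (220,110)
    cv2.imwrite(f"pics/p6{n}.png",cv2.resize(f[v:v+120,u:u+130],None,fx=5,fy=5,interpolation=cv2.INTER_CUBIC))
E
```

```text
time: 12.95
ee_pos: [0.582, -0.2024, 0.0348]
tcp_rot: [180.0, 0.0, 93.2]
wrist_force: [0.4, -0.0, -0.0]
opening: 0.0429
```

View pics/p6scene.png

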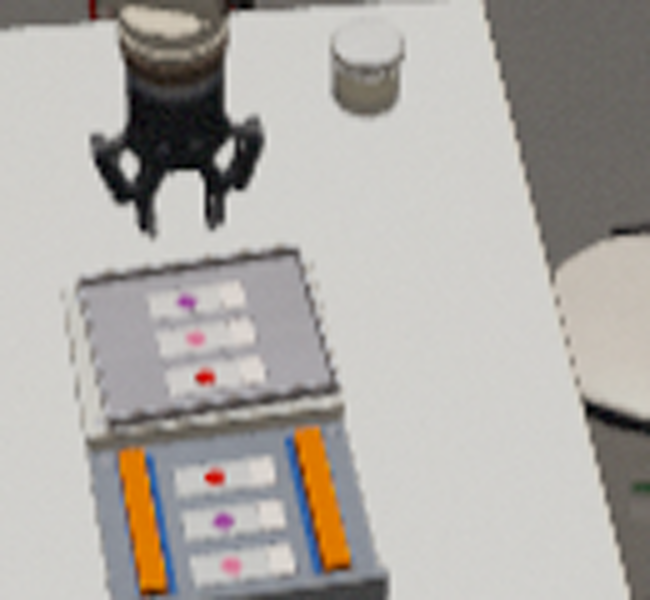

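```bash
python3 - <<'E'
from h import *
c=camera("scene")
for z in (.033,.038,.043,.048):
    P=[[.582+s*.027,-.202+s*.0015,z] for s in(1,-1)]
    print(z,((proj(c,P)-[220,110])*5).round(0).tolist())
E
```

```text
0.033 [[148.0, 233.0], [214.0, 225.0]]
0.038 [[148.0, 228.0], [214.0, 220.0]]
0.043 [[148.0, 224.0], [214.0, 216.0]]
0.048 [[147.0, 220.0], [214.0, 212.0]]
```

```bash
python3 -m jog '{"delta_pos":[[-0.011,0.2,0],[-0.011,0.2,0],[-0.011,0.2,0],[-0.006,0.1,0],[-0.006,0.1,0],[-0.006,0.1,0],[-0.006,0.1,0],[-0.006,0.1,0],[-0.006,0.1,0],[-0.006,0.1,0]],"turn":[[0,0,0],[0,0,0],[0,0,0],[0,0,0],[0,0,0],[0,0,0],[0,0,0],[0,0,0],[0,0,0],[0,0,0]],"hand":[0,0,0,0,0,0,0,0,0,0]}'
python3 - <<'E'
from h import *
for n in("scene","top"):
    c=camera(n)
    f=c["frame"][:,:,::-1]
    u,v=(260,145) if n=="top" else (220,130)
    cv2.imwrite(f"pics/p7{n}.png",cv2.resize(f[v:v+120,u:u+130],None,fx=5,fy=5,interpolation=cv2.INTER_CUBIC))
E
```

```text
time: 14.1
ee_pos: [0.578, -0.137, 0.0343]
tcp_rot: [180.0, 0.0, 93.2]
wrist_force: [0.3, -2.2, 0.0]
opening: 0.0428
```

View pics/p7scene.png

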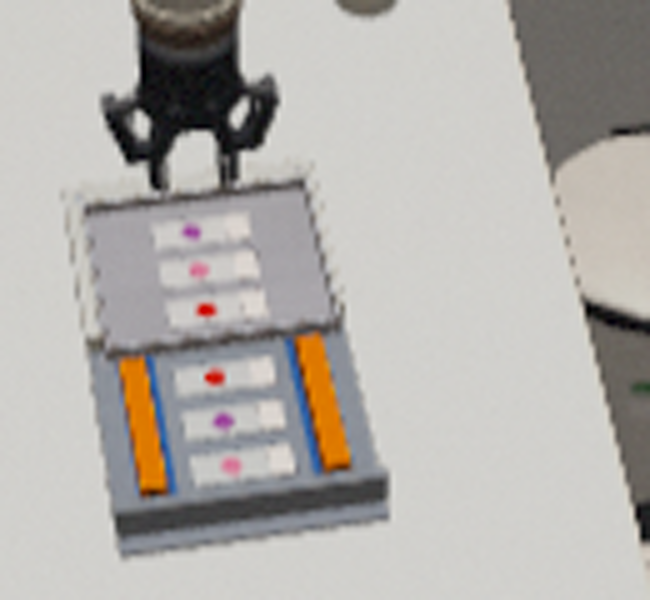

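```bash
python3 -m jog '{"delta_pos":[[-0.008,0.14,0],[-0.008,0.14,0],[-0.008,0.14,0],[-0.008,0.14,0],[-0.008,0.14,0],[-0.008,0.14,0],[-0.008,0.14,0],[-0.008,0.14,0],[-0.006,0.1,0],[-0.006,0.1,0]],"turn":[[0,0,0],[0,0,0],[0,0,0],[0,0,0],[0,0,0],[0,0,0],[0,0,0],[0,0,0],[0,0,0],[0,0,0]],"hand":[0,0,0,0,0,0,0,0,0,0]}'
python3 - <<'E'
from h import *
for n in("scene","top"):
    c=camera(n)
    f=c["frame"][:,:,::-1]
    u,v=(260,145) if n=="top" else (220,150)
    cv2.imwrite(f"pics/p8{n}.png",cv2.resize(f[v:v+120,u:u+130],None,fx=5,fy=5,interpolation=cv2.INTER_CUBIC))
E
```

```text
time: 15.2
ee_pos: [0.5743, -0.071, 0.0345]
tcp_rot: [180.0, 0.0, 93.3]
wrist_force: [0.4, -3.3, 2.2]
opening: 0.0427
```

View pics/p8scene.png

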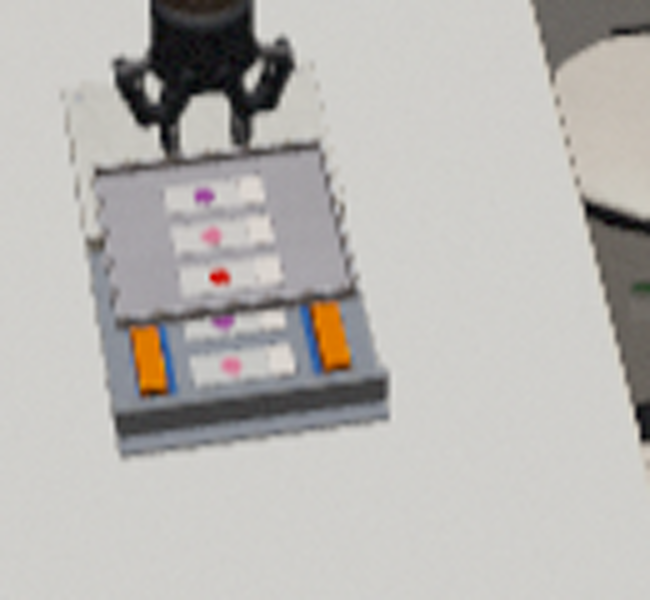

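```bash
python3 -m jog '{"delta_pos":[[-0.007,0.12,0],[-0.007,0.12,0],[-0.007,0.12,0],[-0.007,0.12,0],[-0.007,0.12,0],[-0.007,0.12,0],[-0.007,0.12,0],[-0.006,0.1,0],[-0.006,0.1,0],[-0.006,0.1,0]],"turn":[[0,0,0],[0,0,0],[0,0,0],[0,0,0],[0,0,0],[0,0,0],[0,0,0],[0,0,0],[0,0,0],[0,0,0]],"hand":[0,0,0,0,0,0,0,0,0,0]}'
python3 - <<'E'
from h import *
for n in("scene","top"):
    c=camera(n)
    f=c["frame"][:,:,::-1]
    u,v=(260,145) if n=="top" else (220,150)
    cv2.imwrite(f"pics/p9{n}.png",cv2.resize(f[v:v+120,u:u+130],None,fx=5,fy=5,interpolation=cv2.INTER_CUBIC))
E
```

```text
time: 16.3
ee_pos: [0.5708, -0.0139, 0.0343]
tcp_rot: [-180.0, -0.0, 93.3]
wrist_force: [0.7, -0.6, -1.2]
opening: 0.0425
```

View pics/p9scene.png

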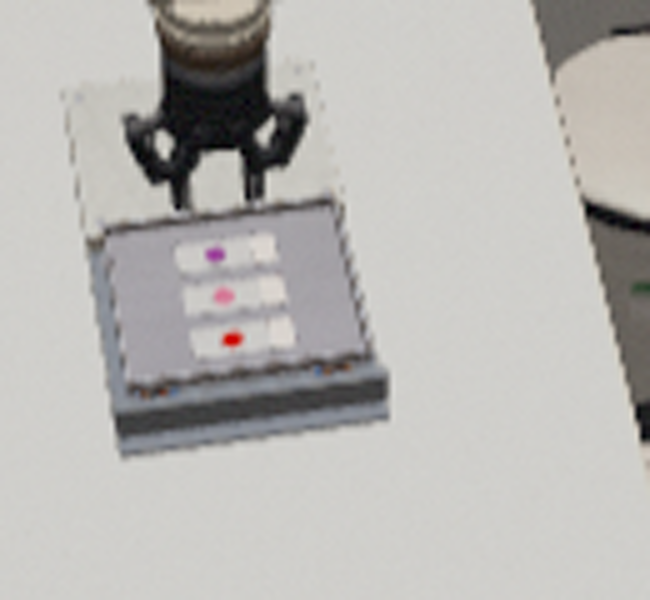

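View pics/p9top.png

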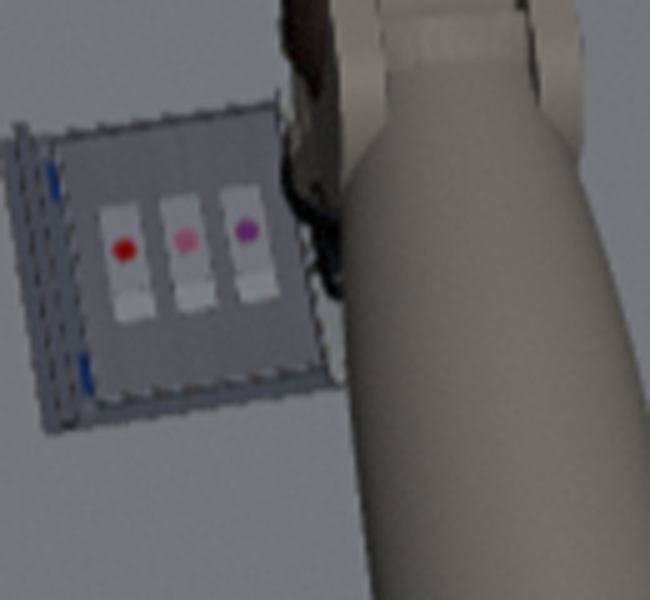

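```bash
python3 -m jog '{"delta_pos":[[-0.002,0.04,0],[-0.002,0.04,0],[-0.002,0.04,0],[-0.002,0.03,0],[-0.002,0.03,0],[-0.002,0.03,0],[-0.002,0.02,0],[-0.001,0.02,0],[-0.001,0.02,0],[0,0,0]],"turn":[[0,0,0],[0,0,0],[0,0,0],[0,0,0],[0,0,0],[0,0,0],[0,0,0],[0,0,0],[0,0,0],[0,0,0]],"hand":[0,0,0,0,0,0,0,0,0,0]}'
python3 - <<'E'
from h import *
for n in("scene","top"):
    c=camera(n)
    f=c["frame"][:,:,::-1]
    u,v=(260,145) if n=="top" else (220,150)
    cv2.imwrite(f"pics/p10{n}.png",cv2.resize(f[v:v+120,u:u+130],None,fx=5,fy=5,interpolation=cv2.INTER_CUBIC))
E
```

```text
time: 17.4
ee_pos: [0.5701, -0.0007, 0.0344]
tcp_rot: [180.0, -0.0, 93.3]
wrist_force: [0.5, -2.8, 2.4]
opening: 0.0429
```

View pics/p10scene.png

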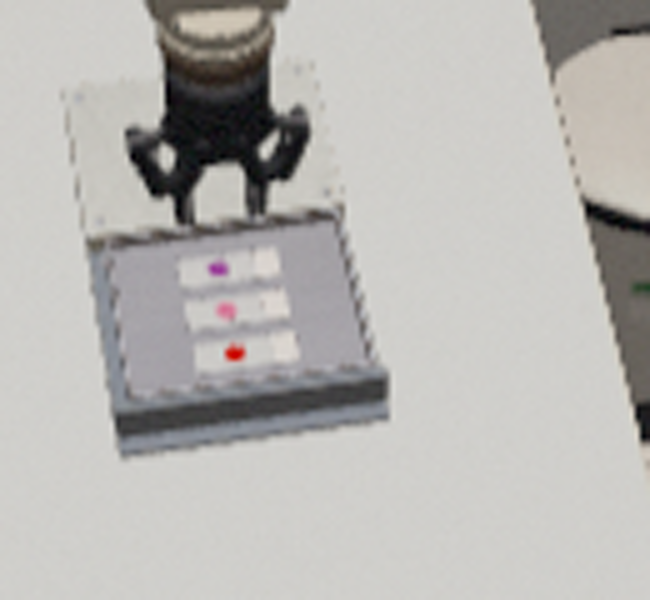

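View pics/p10top.png

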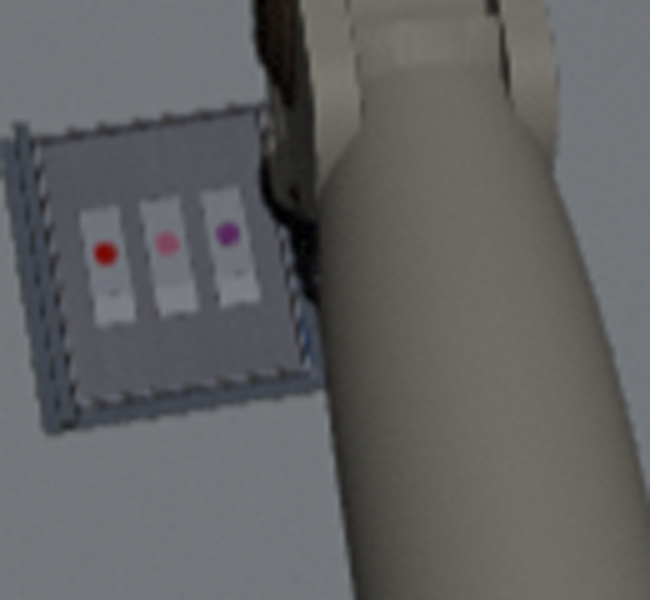

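```bash
python3 -m jog '{"delta_pos":[[-0.001,0.02,0],[-0.001,0.02,0],[-0.001,0.02,0],[0,0,0],[0,0,0],[0,0,0],[0,0,0],[0,0,0],[0,0,0],[0,0,0]],"turn":[[0,0,0],[0,0,0],[0,0,0],[0,0,0],[0,0,0],[0,0,0],[0,0,0],[0,0,0],[0,0,0],[0,0,0]],"hand":[0,0,0,0,0,0,0,0,0,0]}'
```

```text
time: 18.5
ee_pos: [0.57, 0.0002, 0.0344]
tcp_rot: [-180.0, 0.2, 93.2]
wrist_force: [0.1, -14.1, 1.4]
opening: 0.0422
```

The tray hit resistance: 14 N with only 0.9 mm of motion, so it appears home. Backing straight off, then up and clear.

```bash
python3 -m jog '{"delta_pos":[[0.002,-0.04,0],[0.002,-0.04,0],[0.01,-0.2,0],[0.03,-0.5,0],[0.03,-0.5,0.4],[0.03,-0.7,0.8],[0.03,-0.7,0.8],[0.03,-0.7,0.8],[0,-0.6,0.5],[0,0,0]],"turn":[[0,0,0],[0,0,0],[0,0,0],[0,0,0],[0,0,0],[0,0,0],[0,0,0],[0,0,0],[0,0,0],[0,0,0]],"hand":[0,0,0,0,0,0,0,0,0,0]}'
python3 - <<'E'
from h import *
C=np.array([.5689,.0801]); a=np.radians(3.2); R=np.array([[np.cos(a),-np.sin(a)],[np.sin(a),np.cos(a)]])
for n in("scene","top"):
    c=camera(n)
    for a_,ce,m in blobs(c,*OR,8): print(n,a_,ce)
    f=c["frame"][:,:,::-1]
    u,v=(255,145) if n=="top" else (220,150)
    cv2.imwrite(f"pics/p11{n}.png",cv2.resize(f[v:v+100,u:u+110],None,fx=6,fy=6,interpolation=cv2.INTER_CUBIC))
    cv2.imwrite(f"pics/full{n}.png",f)
E
```

```text
time: 19.5
ee_pos: [0.5787, -0.1943, 0.1959]
tcp_rot: [179.7, 0.1, 93.1]
wrist_force: [0.3, -0.6, -0.6]
opening: 0.0423
```

View pics/p11scene.png

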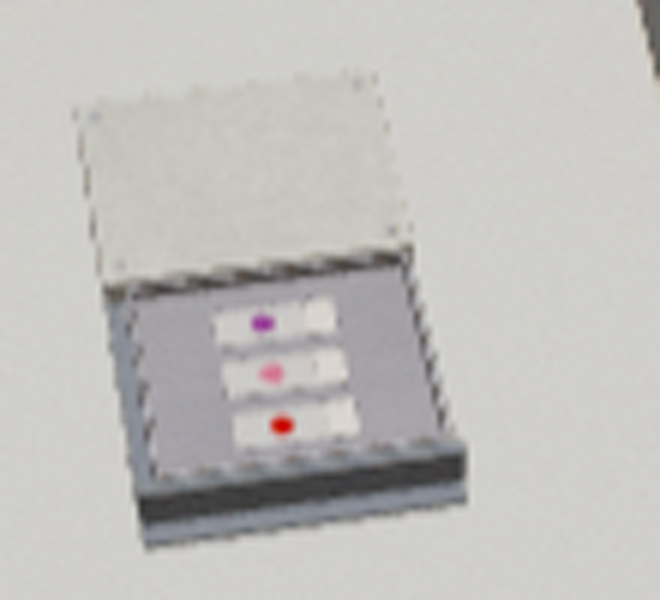

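View pics/p11top.png

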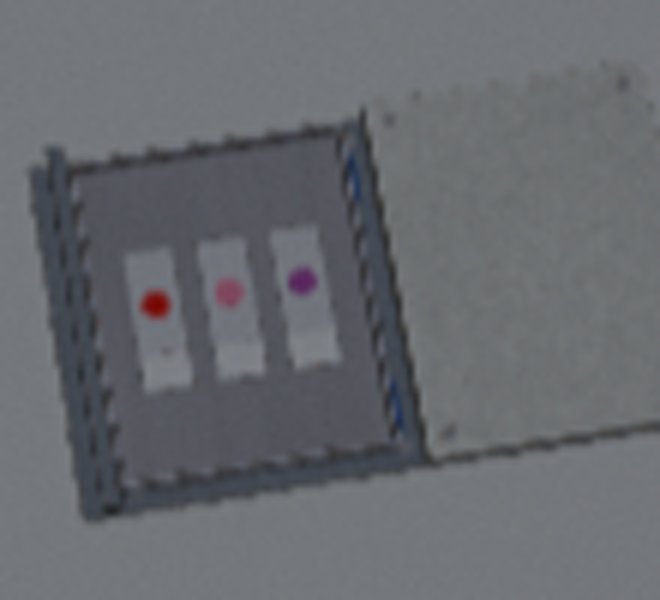

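View pics/fullscene.png

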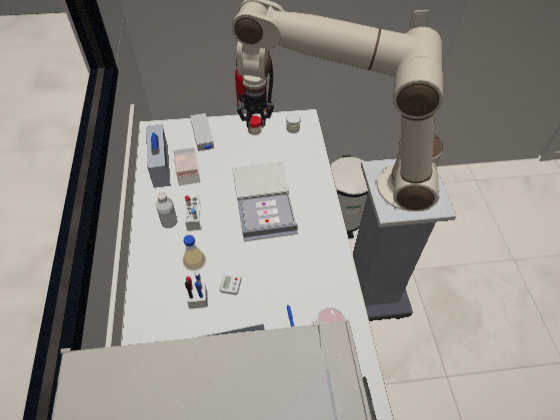

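```bash
python3 - <<'E'
from h import *
C=np.array([.5689,.0801]); a=np.radians(3.2); R=np.array([[np.cos(a),-np.sin(a)],[np.sin(a),np.cos(a)]])
c=camera("top")
uv=np.array([[70,172],[113,490],[345,128],[405,447]])/6+[255,145]
print(((ray(c,uv,.044)[:,:2]-C)@R).round(4))
s=camera("scene"); uv=np.array([[115,297],[412,262],[150,478],[450,440]])/6+[220,150]
print(((ray(s,uv,.044)[:,:2]-C)@R).round(4))
v,u=np.nonzero(c["range_z"]>0); Z=c["range_z"][v,u]
q=np.c_[(u-c["cx"])/c["fx"]*Z,-(v-c["cy"])/c["fy"]*Z,-Z]; E=c["extrinsics"]; W=(q-E[:3,3])@E[:3,:3]
S=(W[:,:2]-C)@R
k=(abs(S[:,0])<.078)&(S[:,1]<.072)&(S[:,1]>-.057)&(W[:,2]<.06)
A=np.c_[S[k],np.ones(k.sum())]; print("floor plane",np.linalg.lstsq(A,W[k,2],rcond=None)[0].round(4),k.sum(),np.median(W[k,2]))
k=(abs(S[:,0])<.1)&(S[:,1]<-.1)&(S[:,1]>-.22)&(W[:,2]<.06); print("ledge",np.median(W[k,2]))
E
python3 - <<'E'
from h import *
c=camera("top")
for k,z,r in(("bl",.01,BL),("pink",.01,((165,40,100),(179,140,255)))):
    for a,ce,m in blobs(c,*r,40): print(k,a,ce.round(1))
print(bot.get_obs()["wrist_force"].round(2))
E
```

```text
[[ 0.0814  0.0804]
 [-0.0932  0.0849]
 [ 0.0819 -0.0699]
 [-0.0953 -0.07  ]]
[[ 0.0944 -0.0586]
 [-0.0935 -0.0556]
 [ 0.0911  0.082 ]
 [-0.0903  0.0845]]
floor plane [-0.0013  0.0012  0.0315] 1874 0.031456428406389736
ledge 0.030119666180764233
bl 96 [377.9  56. ]
bl 87 [231.8 107.8]
bl 86 [160.5 221.3]
pink 417 [159.9 260.1]
[ 0.64  0.54 -0.12]
```

```bash
python3 -c "
from workcell import ticket
print(ticket.job_done())"
```

```text
the job is handed in; nothing more can be done
None
```

The job is handed in, at about 20 s of the 64 s allowed. Stick A lies on the far blue strip and stick B on the near one. I pushed the tray off its ledge with the two fingers apart, using 2–3 N, until it was home against the back stop. I then backed the arm off and lifted it clear.

**Last checks**
- **Sticks:** before the push, the top camera put each within about 4 mm of its strip's middle and 0.2° of its line. With the tray on top I could not see them again. The stop limits any forward drag to about 17 mm, inside the 20 mm allowed.
- **Tray position:** the top camera puts the front edge at station y of about 82 mm. The tray is 0 to 6 mm off the middle across, square to within about 2° by corner estimates, and level to about 0.1°. Its inside floor is 31.5 mm above the worktop, consistent with resting on both sticks.
- **Contact with the stop:** force rose to 14 N in the last millimetre. That is above the suggested 1 to 5 N, and I took it as the tray reaching the stop.
- **Bystanders:** the marker and petri dish are within half a pixel of where they started. The cups look unmoved in the picture, but I did not measure them.
- **Wet slides:** nothing I could see touched them, but there was no sensor to confirm it.

**Disagreement:** the two cameras differed by 2 to 4 mm on most positions. For the tray's rear edge they differed by about 12 mm, -70 mm from the top and -57 mm from the scene camera. I trusted the top camera, because the edge in the scene view is likely the inner side of the rear wall.

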